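Bed the marble tooling slab in its bench frame

TASK

Push the marble tooling slab up the wooden ramp and over the lip, so that it drops flat into its bed, then go on pressing it gently against the stiff sliding jaw at the far end of the bed until the jaw has just given way by about 5 mm. Do not drive the jaw to the end of its travel, never shove the slab hard, and do not knock the jar, the spool or the maul; leave the slab lying in the bed and let go.

Things in the scene. Friction and masses are not known exactly. Their poses are not given: they have to be found in the camera images.
- slab_center (a point): Centre of the loose marble tooling slab, 120 mm long (its x), 110 mm wide (y), 22 mm thick (z); the point is half-way up. 0.6 to 0.95 kg, polished (slippery), too wide to grip. It lies flat on the bench just before the ramp's foot, its x within 0.15 rad of the bed's x, its middle up to 12 mm off the bed's centre line.
- bed: Fixed wooden frame: ramp, lip, bed with side rails. Origin at bench height under the middle of the lip's inner face; x is the push direction (up the ramp, over the lip, along the bed), y across, z up. Side rails 12 mm thick, 32 mm high, inner faces 118 mm apart along the bed and lip, flaring evenly to 164 mm apart at the ramp's foot.
- ramp_foot (a point): Middle of the ramp's foot: bed x = -125 mm, bench height. From here the ramp rises evenly to its crest, the lip, 18 mm above the bench at bed x = -2 mm.
- lip_top (a point): Middle of the lip: the ramp's crest, 18 mm above the bench, at bed x = -2 mm. Its far (inner) face drops 6 mm to the bed's floor at bed x = 0; the slab drops these 6 mm once its near end has passed over.
- bed_floor (a point): Point on the bed's flat floor, 12 mm above the bench, on its centre line at bed x = 110 mm; the floor runs from bed x = 0 to 229 mm. What pushes the slab here must reach over the lip between the rails.
- jaw (a joint): How far the sliding jaw has been pushed back along bed +x, in m: 0 at the start, hard end 0.014. A cork-faced board across the bed, 13 to 37 mm above the bench, before a steel block. Its face was set anywhere from 132 to 168 mm beyond the lip's inner face; not reported, feel or see it. No spring: gives way at 8 N plus the slab's own friction (about 2 to 4 N) and stays.
- jar_center (a point): Bystander: closed glue jar, 64 mm across, 85 mm tall, standing loose beside the bed; its centre.
- spool_center (a point): Bystander: wooden thread spool, 52 mm across, 60 mm tall, standing loose beside the bed; its centre.
- maul_center (a point): Bystander: white saddler's maul standing on its head, 68 mm across, 165 mm tall, loose beside the bed; point on its axis 80 mm up.
Not all that is in view belongs to the job. What is meant by the part that bears slab_center is not black or turquoise, and is the smaller of those in its own colour.

How it is judged (in metres and radians):
On the way, in this order (a step that is already met when the one before it is completed fails the run):
1. the slab has come over the lip and lies flat in the bed, wholly behind the lip (x of slab_center in the frame of bed above 0.059 m and z of slab_center in the frame of bed below 0.0255 m and angle between slab_center's own z axis and vertical below 0.03 rad), for 0.05 s.
2. the slab, pushed by the fingers, has pressed the jaw back by at least 2 mm (value of joint jaw above 0.002 m and contact force between the fingers and slab above 1 N and x of slab_center in the frame of bed above 0.07 m), for 0.05 s.
At the end, for the whole second after the job is handed in: The slab lies flat (within 0.03 rad) on the bed's floor behind the lip, at rest and released, and the jaw has been pressed back between 2 and 9 mm from where it was set (value of joint jaw between 0.002 and 0.009 m and x of slab_center in the frame of bed above 0.07 m and z of slab_center in the frame of bed below 0.0255 m and angle between slab_center's own z axis and vertical below 0.03 rad and contact force between the fingers and slab below 0.1 N); the robot touches nothing.
It fails at once if the jaw is driven to the end of its travel (beyond 12 mm) (value of joint jaw above 0.012 m).
It fails at once if the fingers shove the slab with more than 25 N (contact force between the fingers and slab above 25 N).
It fails at once if the jar, the spool or the maul is knocked (moved more than 20 mm) (distance of any of jar_center, spool_center, maul_center from where it was at the start of the episode above 0.02 m).
It also fails if it takes over 61 s, if anything falls off the work surface, if the arm or the gripper's body presses on something with over 40 N, if the wrist force passes 120 N, or if a joint passes its speed limit or range.

ROBOT

A 7-joint arm with a two-finger parallel gripper is mounted at the origin on the work surface. World frame = base frame: x ahead of the robot, y to its left, z up, the work surface at z = 0. Lengths are in m, angles in degrees, forces in N, time in s.
With the tool pointing down it reaches from about 0.425 to 0.875 m from the base axis. Payload 4.7 kg.
Tool frame: the origin (TCP) lies on the mounting face of the last link; the fingertips stand 182 mm ahead of it and the grasp point (between the pads) lies 164 mm ahead of it; z points along the fingers, y is the line along which they close (so a half turn about z gives the same grasp; the last joint's range is limited). The gripper opens to 87 mm and grips with 3 to 60 N. Pads are 19 mm wide; open, the fingers measure 117 mm over their backs; the gripper's body (75 mm by 190 mm) begins 51 mm behind the grasp point.
Start: joints at [76.381, 18.392, -4.016, 83.108, 1.295, 78.541, -3.26], TCP at [0.162, -0.63, 0.405] pointing down, gripper open.
Joint ranges: [-163.93, 163.93], [-17.29, 119.83], [-79.2, 71.16], [3.27, 140.29], [-89.18, 269.18], [5.43, 117.66], [-154.24, 154.24]. Speed limits (degrees/s): [147.25, 147.25, 180, 180, 180, 180, 180].

INTERFACE

Orientations are given as [roll, pitch, yaw] about the fixed x, y, z axes, in that order (R = Rz(yaw) Ry(pitch) Rx(roll)).
In Python, from cell import env gives the robot as it stands.
- The arm moves only by the tool servo_tool, never from a script. Its argument "plan" is a list of rows, each an object with "xyz": the shift along the tool's x, y, z in cm, a list of three; "twist": the turn, a rotation vector about the tool's x, y, z in degrees, a list of three; "jaw": the closure, from 0 (fully open) to 1 (shut). In form: [{"xyz": [x, y, z], "twist": [wx, wy, wz], "jaw": jaw}, ...]. A call has 1 to 10 rows; each row is the pose to reach, as a shift and turn from the pose commanded when the call began, along the tool's axes at that moment; what a row does not reach only later rows make up. A row lasts 1/12 s, in which the tool goes at most 41.7 mm and 7.16 degrees, less where a joint would pass 70% of its speed; a pose out of reach is approached as far as the arm can. A call with a gripper value outside its range is refused whole. The fingers move at their own pace and stop on an object; "newtons" is the grip in N (left out, the last holds). Time passes only in rows, so rows that repeat a pose let the fingers close. It gives the time, the measured TCP pose, the force, the opening and the grip force at its end, in the units of the state.
- env.get_obs(): the state, without advancing time (a new reading comes with each control period).
- env.read_camera(name): name is "scene" or "top" or "wrist"; returns a dict with "img" (420x560x3 uint8, red, green, blue), "camera_matrix" (3x3 intrinsics, pixels), "R" (3x3) and "t" (3): a world point X has camera coordinates R X + t. Camera axes: x right, y down, z forward; pixel columns grow to the right and rows downward; lengths in m; the calibration is good to about 2 mm. A picture is of the moment at which its call begins. There is no depth.
- env.sign_off(): hands the job in; it is judged then, once.
The state is a dict: "time_s": time; "qpos": joint angles; "joint_velocities": joint speeds; "effort": joint torques, N m; "tool_pos": TCP position; "tool_rot": TCP orientation; "force": force on the tool from outside, world axes, zero at the start; "wrist_torque": the same for the moment, N m; "grip_width": finger opening in m; "grasp_force": force on a finger pad.
Only numpy, scipy, OpenCV 4.12 (cv2) and the standard library are available. Lean on these libraries where they do the work, as an engineer would, in place of code of your own. Each camera call takes 0.05 s, during which the arm holds its last target. There are 200 camera calls.

## Working session

There is one attempt and no reset: what is moved stays moved. The work goes in short steps, Python scripts to look and compute and a tool call to move; the robot and the scene stay as the last step left them, time stands still between calls to the robot, and variables do not carry over. Pictures are saved under pics/ and viewed, at most 10 in all, crops included, and the job is handed in when it is done.

Besides the shell and the picture viewer there is one more tool, called after "Request:" as name(argument=value, ...) on one line, values as JSON. servo_tool: Moves the arm, as the interface text tells. Its arguments: {"type":"object","properties":{"plan":{"type":"array","items":{"type":"object","properties":{"xyz":{"type":"array","items":{"type":"number"}},"twist":{"type":"array","items":{"type":"number"}},"jaw":{"type":"number"}}}},"newtons":{"type":"number"}},"required":["plan"]}

```bash
mkdir -p pics; python3 - <<'E'
from cell import env
import cv2,pickle
d={}
for n in ("scene","top"):
    c=env.read_camera(n); d[n]=c
    cv2.imwrite(f"pics/{n}0.png",cv2.cvtColor(c["img"],cv2.COLOR_RGB2BGR))
    print(n,c["camera_matrix"].round(1).tolist(),c["R"].round(4).tolist(),c["t"].round(4).tolist())
pickle.dump(d,open("c0.pkl","wb"))
print(env.get_obs())
E
```

```text
scene [[426.4, 0.0, 276.3], [0.0, 426.4, 209.8], [0.0, 0.0, 1.0]] [[-0.5863, 0.81, 0.0111], [0.6106, 0.451, -0.651], [-0.5323, -0.3749, -0.759]] [0.3802, -0.2243, 1.6163]
top [[422.7, 0.0, 274.9], [0.0, 422.7, 212.5], [0.0, 0.0, 1.0]] [[0.0034, -0.9999, 0.012], [-0.9817, -0.0056, -0.1903], [0.1903, -0.0111, -0.9817]] [-0.0877, 0.5399, 1.1457]
{'time_s': 0.1, 'qpos': array([76.3831448 , 18.4351645 , -4.01440836, 83.16748   ,  1.29543624,
       78.54067236, -3.26125767]), 'joint_velocities': array([-0.02239875, -0.11523724,  0.08067552, -0.25634655, -0.10678376,
        0.10561978,  0.00186849]), 'effort': array([-3.89035122e-04, -4.92571771e+01, -4.05974854e-01, -3.13399458e+01,
       -6.40939688e-02,  3.95069481e-02,  7.56827944e-05]), 'tool_pos': array([ 0.16183237, -0.62934738,  0.40377026]), 'tool_rot': array([-1.79901934e+02,  6.20740279e-03,  1.44242091e+01]), 'force': array([ 0.2397298 , -0.66928143, -0.6268283 ]), 'wrist_torque': array([ 0.03836266, -0.02744969,  0.02389017]), 'grasp_force': 0.0, 'grip_width': 0.08706986930416041}
```

View pics/top0.png

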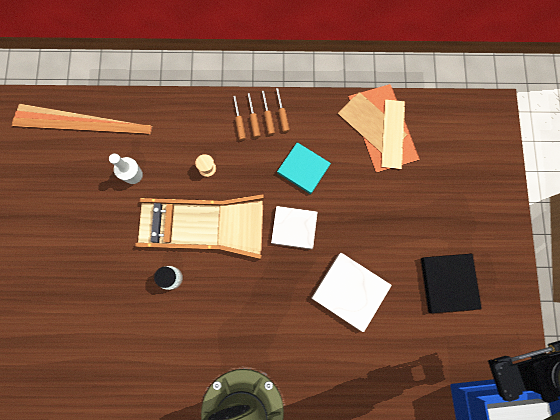

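View pics/scene0.png

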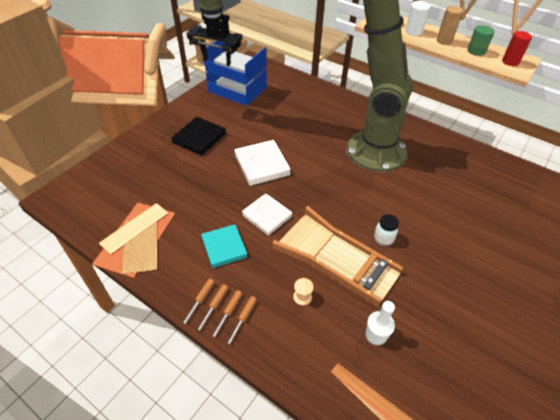

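The top view shows these candidates for the slab:
- small white plate at (294,228)
- large white plate at (352,292)
- turquoise plate at (304,168)
- black plate at (451,283)

By the description I choose the small white one at the ramp's foot. The bed's push direction runs left in the image (world +y). The jar is at (168,278), the spool at (205,165) and the maul at (126,168).

```bash
python3 - <<'E'
import cv2
im=cv2.imread("pics/top0.png")[180:275,130:325]
cv2.imwrite("pics/crop1.png",cv2.resize(im,None,fx=4,fy=4,interpolation=cv2.INTER_CUBIC))
E
```

```text
(no output)
```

View pics/crop1.png

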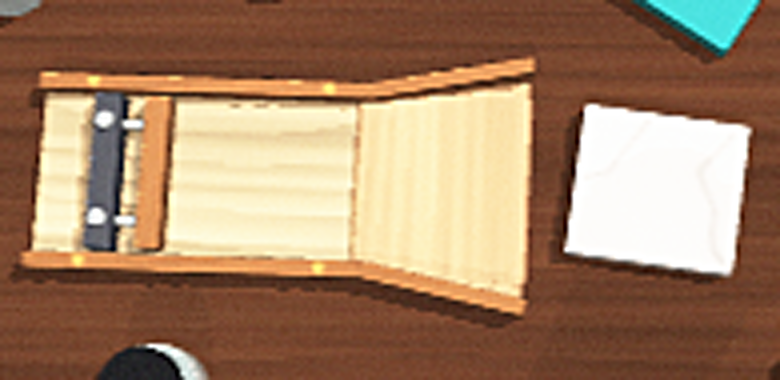

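The crop confirms the choice: it is white marble with veins, with top corners at crop (585,104), (750,126), (732,276) and (565,253). The lip runs from (358,101) to (353,261). The jaw's face runs from (171,98) to (161,248).

```bash
cat > h.py <<'E'
import numpy as np,pickle,cv2
from scipy.optimize import least_squares
def proj(c,X):
    q=np.atleast_2d(X)@c["R"].T+c["t"]; q=q@c["camera_matrix"].T
    return q[:,:2]/q[:,2:]
def back(c,uv,z):
    d=np.linalg.inv(c["camera_matrix"])@np.r_[uv,1]; o=-c["R"].T@c["t"]; d=c["R"].T@d
    return o+d*(z-o[2])/d[2]
def W(p,X):  # p=x,y,yaw ; local->world
    c,s=np.cos(p[2]),np.sin(p[2]); X=np.atleast_2d(X).astype(float)
    return np.c_[p[0]+c*X[:,0]-s*X[:,1],p[1]+s*X[:,0]+c*X[:,1],X[:,2]]
def L(p,X):
    c,s=np.cos(p[2]),np.sin(p[2]); d=np.atleast_2d(X)[:,:2]-p[:2]
    return np.c_[c*d[:,0]+s*d[:,1],-s*d[:,0]+c*d[:,1]]
E
python3 - <<'E'
from h import *
d=pickle.load(open("c0.pkl","rb")); c=d["top"]
f=lambda u,v:np.array([130+(u-1.5)/4,180+(v-1.5)/4])
print("cam",-c["R"].T@c["t"])
px=[(358,101),(353,261),(533,66),(522,309),(531,84),(524,298)]
Xl=[(-2,-59,18),(-2,59,18),(-125,-88,32),(-125,88,32),(-125,-82,0),(-125,82,0)]
U=np.array([f(*p) for p in px]); Xl=np.array(Xl)/1000
r=least_squares(lambda p:(proj(c,W(p,Xl))-U).ravel(),[0.5,0.05,np.pi/2]); bed=r.x
print("bed",bed,"res px",r.fun.reshape(-1,2).round(2).tolist())
S=np.array([f(*p) for p in [(585,104),(750,126),(732,276),(565,253)]])
Xs=np.array([(60,-55,22),(-60,-55,22),(-60,55,22),(60,55,22)])/1000
r=least_squares(lambda p:(proj(c,W(p,Xs))-S).ravel(),[0.5,-0.15,np.pi/2]); slab=r.x
print("slab",slab,r.fun.round(2)); print("slab in bed",L(bed,slab[:2]*1.0)*1000 if 0 else L(bed,[[*slab[:2]]])*1000,np.degrees(slab[2]-bed[2]))
for p in [(171,98),(161,248)]: print("jaw",L(bed,[back(c,f(*p),.037)])*1000)
for n,p in dict(jar=(168,270),spool=(205,160),maul=(114,158)).items(): print(n,back(c,np.array(p),{'jar':.085,'spool':.06,'maul':.165}[n]))
pickle.dump((bed,slab),open("pose.pkl","wb"))
# overlay
im=cv2.resize(cv2.imread("pics/top0.png")[180:275,130:325],None,fx=4,fy=4,interpolation=cv2.INTER_CUBIC)
def pl(p,X,col):
    q=proj(c,W(p,np.array(X)/1000)); q=((q-[130,180])*4+1.5).astype(int); cv2.polylines(im,[q],False,col,1)
for s in(-1,1):
    pl(bed,[(-125,82*s,32),(-2,59*s,32),(229,59*s,32)],(255,0,0)); pl(bed,[(-125,94*s,32),(-2,71*s,32),(229,71*s,32)],(0,255,0))
pl(bed,[(-2,-59,18),(-2,59,18)],(0,0,255)); pl(bed,[(-125,-82,0),(-125,82,0)],(0,0,255))
pl(slab,list(np.array(Xs)*1000)+[Xs[0]*1000],(0,0,255)); cv2.imwrite("pics/ov.png",im)
E
```

```text
cam [ 0.3122776  -0.07187776  1.22846985]
bed [0.50934867 0.07857854 1.54238869] res px [[0.89, 0.12], [-0.18, 0.34], [-0.49, -0.46], [-0.08, -0.56], [0.12, -0.54], [-0.25, 1.09]]
slab [ 0.5040112  -0.14123507  1.44013473] [ 0.21  0.06 -0.21  0.05 -0.12 -0.11  0.11  0.01]
slab in bed [[-219.87652574   -0.90822377]] -5.858719830011101
jaw [[132.35319362 -52.91631305]]
jaw [[130.962132    55.41529259]]
jar [0.3754702 0.2008074 0.085    ]
spool [0.69153347 0.11670894 0.06      ]
maul [0.66117179 0.33751598 0.165     ]
```

View pics/ov.png

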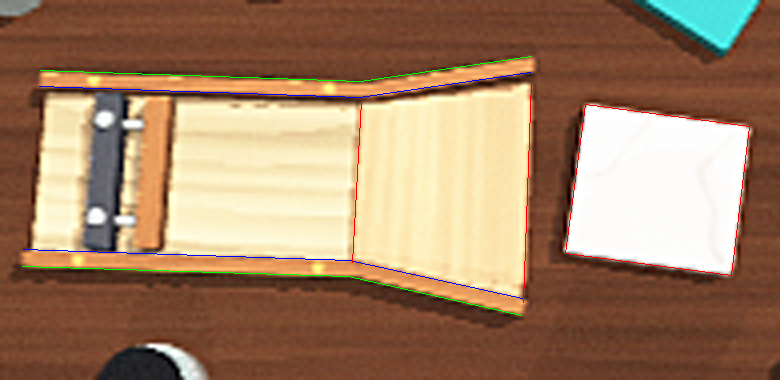

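The model overlay matches the picture well. Slab in the bed frame: x -220, y -1 mm, yaw -5.9°. The jaw's face is at about x 132 mm. Next I need a helper for the moves.

```bash
cat >> h.py <<'E'
from scipy.spatial.transform import Rotation as Ro
bed,slab=pickle.load(open("pose.pkl","rb"))
def st():
    from cell import env
    o=env.get_obs(); b=L(bed,[o["tool_pos"]])[0]*1000
    f=L(np.r_[0,0,bed[2]],[o["force"]])[0]
    print("t %.2f bed xy %s tipz %.1f rot %s F(bed) %s Fz %.2f w %.1f"%(o["time_s"],b.round(1),o["tool_pos"][2]*1000-182,o["tool_rot"].round(2),f.round(2),o["force"][2],o["grip_width"]*1000)); return o
def to(bx,by,tip,yaw=0):  # mm, bed frame -> shift cm, twist deg
    o=st(); R=Ro.from_euler("xyz",o["tool_rot"],degrees=True)
    P=W(bed,[[bx/1000,by/1000,(tip+182)/1000]])[0]
    T=Ro.from_euler("xyz",[180,0,np.degrees(bed[2])+yaw],degrees=True)
    print("xyz cm",(R.inv().apply(P-o["tool_pos"])*100).round(2),"twist",(R.inv()*T).as_rotvec(degrees=True).round(2))
E
python3 -c "
from h import *
to(-315,0,140)"
```

```text
t 0.10 bed xy [-717.5  327.3] tipz 221.8 rot [-1.799e+02  1.000e-02  1.442e+01] F(bed) [-0.66 -0.26] Fz -0.63 w 87.1
xyz cm [ 42.58 -29.62   8.22] twist [-9.000e-02 -6.000e-02 -7.395e+01]
```

Request:
servo_tool(plan=[{"xyz":[4,-2.8,0],"twist":[0,0,-7],"jaw":0.45},{"xyz":[8,-5.6,0],"twist":[0,0,-14],"jaw":0.45},{"xyz":[11,-7.7,0],"twist":[0,0,-20],"jaw":0.45},{"xyz":[14,-9.8,0],"twist":[0,0,-26],"jaw":0.45},{"xyz":[17,-11.9,0],"twist":[0,0,-32],"jaw":0.45},{"xyz":[20,-14,0],"twist":[0,0,-38],"jaw":0.45},{"xyz":[23,-16.1,0],"twist":[0,0,-44],"jaw":0.45},{"xyz":[26,-18.2,0],"twist":[0,0,-50],"jaw":0.45},{"xyz":[29,-20.3,0],"twist":[0,0,-56],"jaw":0.45},{"xyz":[32,-22.4,0],"twist":[0,0,-60],"jaw":0.45}])

```text
time_s: 0.93
tool_pos: [0.4167, -0.3312, 0.4045]
tool_rot: [-180.0, 0.0, 74.7]
force: [0.1, -0.3, 0.1]
grip_width: 0.0484
grasp_force: 0.0
```

```bash
python3 -c "
from h import *
to(-315,0,60)"
```

```text
t 0.93 bed xy [-412.2   80.9] tipz 222.5 rot [-1.7998e+02  1.0000e-02  7.4700e+01] F(bed) [-0.35 -0.09] Fz 0.06 w 48.4
xyz cm [11.36  5.57 16.25] twist [-2.000e-02  1.000e-02 -1.367e+01]
```

Request:
servo_tool(plan=[{"xyz":[2.5,1.2,1],"twist":[0,0,-3],"jaw":0.45},{"xyz":[5,2.4,3],"twist":[0,0,-6],"jaw":0.45},{"xyz":[7.5,3.6,5],"twist":[0,0,-9],"jaw":0.45},{"xyz":[9.5,4.6,7.5],"twist":[0,0,-12],"jaw":0.45},{"xyz":[11,5.3,10],"twist":[0,0,-13.7],"jaw":0.45},{"xyz":[11.3,5.5,12],"twist":[0,0,-13.7],"jaw":0.45},{"xyz":[11.3,5.5,14],"twist":[0,0,-13.7],"jaw":0.45},{"xyz":[11.3,5.5,16],"twist":[0,0,-13.7],"jaw":0.45},{"xyz":[11.3,5.5,16],"twist":[0,0,-13.7],"jaw":0.45},{"xyz":[11.3,5.5,16],"twist":[0,0,-13.7],"jaw":0.45}])

```text
time_s: 1.77
tool_pos: [0.4988, -0.2386, 0.2437]
tool_rot: [-179.8, -0.1, 88.1]
force: [0.1, 0.4, 0.4]
grip_width: 0.0477
grasp_force: 0.0
```

```bash
python3 -c "
from h import *
to(-315,0,9)"
```

```text
t 1.77 bed xy [-317.3    1.6] tipz 61.7 rot [-1.7985e+02 -9.0000e-02  8.8130e+01] F(bed) [ 0.44 -0.04] Fz 0.38 w 47.7
xyz cm [0.22 0.17 5.27] twist [-0.15 -0.09 -0.24]
```

Request:
servo_tool(plan=[{"xyz":[0,0.1,1],"twist":[0,0,-0.2],"jaw":0.45},{"xyz":[0,0.1,2.5],"twist":[0,0,-0.2],"jaw":0.45},{"xyz":[0,0.1,4],"twist":[0,0,-0.2],"jaw":0.45},{"xyz":[0,0.1,5],"twist":[0,0,-0.2],"jaw":0.45},{"xyz":[0.1,0.1,5.2],"twist":[0,0,-0.2],"jaw":0.45},{"xyz":[0.3,0.1,5.2],"twist":[0,0,-0.2],"jaw":0.45},{"xyz":[0.6,0.1,5.2],"twist":[0,0,-0.2],"jaw":0.45},{"xyz":[0.9,0.1,5.2],"twist":[0,0,-0.2],"jaw":0.45},{"xyz":[1.2,0.1,5.2],"twist":[0,0,-0.2],"jaw":0.45},{"xyz":[1.5,0.1,5.2],"twist":[0,0,-0.2],"jaw":0.45}])

```text
time_s: 2.6
tool_pos: [0.5012, -0.2234, 0.1934]
tool_rot: [179.9, 0.0, 88.3]
force: [0.5, -0.0, 0.6]
grip_width: 0.0476
grasp_force: 0.0
```

```bash
python3 -c "
from h import *
to(-270,0,9)"
```

```text
t 2.60 bed xy [-302.1   -0.4] tipz 11.4 rot [1.7994e+02 4.0000e-02 8.8350e+01] F(bed) [-0.   -0.45] Fz 0.61 w 47.6
xyz cm [ 3.21 -0.04  0.24] twist [ 0.06  0.04 -0.02]
```

Request:
servo_tool(plan=[{"xyz":[0.3,0,0.1],"twist":[0,0,0],"jaw":0.45},{"xyz":[0.6,0,0.2],"twist":[0,0,0],"jaw":0.45},{"xyz":[0.8,0,0.2],"twist":[0,0,0],"jaw":0.45},{"xyz":[1.0,0,0.2],"twist":[0,0,0],"jaw":0.45},{"xyz":[1.2,0,0.2],"twist":[0,0,0],"jaw":0.45},{"xyz":[1.4,0,0.2],"twist":[0,0,0],"jaw":0.45},{"xyz":[1.6,0,0.2],"twist":[0,0,0],"jaw":0.45},{"xyz":[1.9,0,0.2],"twist":[0,0,0],"jaw":0.45},{"xyz":[2.2,0,0.2],"twist":[0,0,0],"jaw":0.45},{"xyz":[2.5,0,0.2],"twist":[0,0,0],"jaw":0.45}])

```text
time_s: 3.43
tool_pos: [0.5016, -0.1986, 0.1908]
tool_rot: [180.0, 0.0, 88.3]
force: [0.7, -3.4, -0.6]
grip_width: 0.0478
grasp_force: 1.6
```

Request:
servo_tool(plan=[{"xyz":[0.3,0,0],"twist":[0,0,0],"jaw":0.45},{"xyz":[0.6,0,0],"twist":[0,0,0],"jaw":0.45},{"xyz":[0.9,0,0],"twist":[0,0,0],"jaw":0.45},{"xyz":[1.2,0,0],"twist":[0,0,0],"jaw":0.45},{"xyz":[1.5,0,0],"twist":[0,0,0],"jaw":0.45},{"xyz":[1.8,0,0],"twist":[0,0,0],"jaw":0.45},{"xyz":[2.1,0,0],"twist":[0,0,0],"jaw":0.45},{"xyz":[2.4,0,0],"twist":[0,0,0],"jaw":0.45},{"xyz":[2.4,0,0],"twist":[0,0,0],"jaw":0.45}])

```text
time_s: 4.18
tool_pos: [0.5023, -0.1742, 0.1908]
tool_rot: [-180.0, -0.0, 88.4]
force: [-0.7, -2.8, 0.6]
grip_width: 0.0475
grasp_force: 1.4
```

```bash
cat > look.py <<'E'
import sys
from h import *
from cell import env
st(); c=env.read_camera("top"); n=sys.argv[1]
im=cv2.resize(cv2.cvtColor(c["img"],cv2.COLOR_RGB2BGR)[175:275,130:325],None,fx=4,fy=4,interpolation=cv2.INTER_CUBIC)
cv2.imwrite(f"pics/{n}.png",im); pickle.dump(c,open(n+".pkl","wb"))
E
python3 look.py a1
```

```text
t 4.18 bed xy [-2.528e+02 -1.000e-01] tipz 8.8 rot [-1.7999e+02 -1.0000e-02  8.8360e+01] F(bed) [-2.8   0.65] Fz 0.61 w 47.5
```

View pics/a1.png

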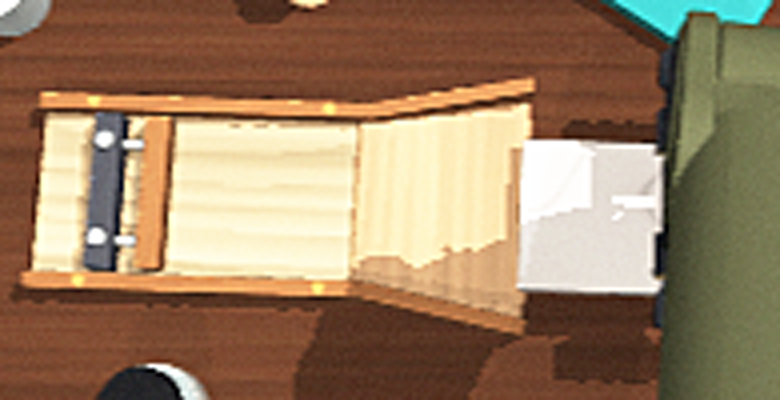

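The slab is now square to the bed. Its front edge runs (523,140)–(517,291), right at the ramp's foot.

```bash
python3 -c "
from h import *
c=pickle.load(open('a1.pkl','rb'))
for p in [(523,140),(517,291)]: print(L(bed,[back(c,np.array([130+(p[0]-1.5)/4,175+(p[1]-1.5)/4]),.022)])*1000)
to(-223,0,9)"
```

```text
[[-120.4658984  -48.4594553]]
[[-120.40395913   61.73158479]]
t 4.23 bed xy [-2.529e+02 -1.000e-01] tipz 8.7 rot [-1.7998e+02 -3.0000e-02  8.8360e+01] F(bed) [-3.15  0.02] Fz 1.30 w 47.9
xyz cm [ 2.99 -0.01 -0.02] twist [-0.02 -0.03 -0.02]
```

Request:
servo_tool(plan=[{"xyz":[0.3,0.02,0],"twist":[0,0,0],"jaw":0.45},{"xyz":[0.6,0.05,0],"twist":[0,0,0],"jaw":0.45},{"xyz":[0.9,0.08,0],"twist":[0,0,0],"jaw":0.45},{"xyz":[1.2,0.11,0],"twist":[0,0,0],"jaw":0.45},{"xyz":[1.5,0.14,0],"twist":[0,0,0],"jaw":0.45},{"xyz":[1.8,0.17,0],"twist":[0,0,0],"jaw":0.45},{"xyz":[2.1,0.2,0],"twist":[0,0,0],"jaw":0.45},{"xyz":[2.4,0.23,0],"twist":[0,0,0],"jaw":0.45},{"xyz":[2.7,0.26,0],"twist":[0,0,0],"jaw":0.45},{"xyz":[3.0,0.29,0],"twist":[0,0,0],"jaw":0.45}])

```text
time_s: 5.07
tool_pos: [0.5058, -0.1454, 0.1907]
tool_rot: [-180.0, 0.1, 88.3]
force: [-0.2, -5.3, 1.6]
grip_width: 0.0479
grasp_force: 2.6
```

Request:
servo_tool(plan=[{"xyz":[0.3,0.03,0],"twist":[0,0,0],"jaw":0.45},{"xyz":[0.6,0.06,0],"twist":[0,0,0],"jaw":0.45},{"xyz":[0.9,0.09,0],"twist":[0,0,0],"jaw":0.45},{"xyz":[1.2,0.12,0],"twist":[0,0,0],"jaw":0.45},{"xyz":[1.5,0.15,0],"twist":[0,0,0],"jaw":0.45},{"xyz":[1.8,0.18,0],"twist":[0,0,0],"jaw":0.45},{"xyz":[2.1,0.21,0],"twist":[0,0,0],"jaw":0.45},{"xyz":[2.4,0.24,0],"twist":[0,0,0],"jaw":0.45},{"xyz":[2.7,0.27,0],"twist":[0,0,0],"jaw":0.45},{"xyz":[3.0,0.3,0],"twist":[0,0,0],"jaw":0.45}])

```text
time_s: 5.9
tool_pos: [0.5096, -0.1155, 0.1906]
tool_rot: [-179.9, 0.0, 88.3]
force: [-1.1, -5.3, 1.5]
grip_width: 0.048
grasp_force: 2.6
```

```bash
python3 look.py a2
```

```text
t 5.90 bed xy [-194.    -5.8] tipz 8.6 rot [-1.7995e+02  5.0000e-02  8.8290e+01] F(bed) [-5.33  0.92] Fz 1.50 w 48.0
```

View pics/a2.png

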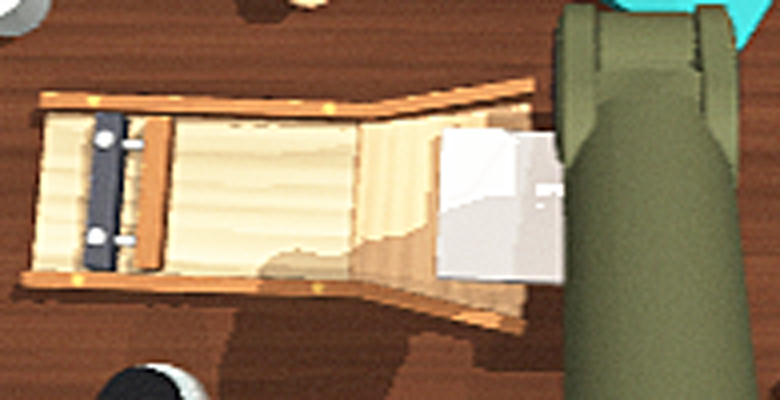

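The slab's front edge is on the ramp, running (441,127)–(436,278), and it is still square.

```bash
python3 -c "
from h import *
c=pickle.load(open('a2.pkl','rb'))
for p in [(441,127),(436,278)]: print(L(bed,[back(c,np.array([130+(p[0]-1.5)/4,175+(p[1]-1.5)/4]),.031)])*1000)
to(-140,-6,9)"
```

```text
[[-61.15836819 -54.20783274]]
[[-62.82389372  55.36327571]]
t 5.95 bed xy [-193.1   -5.8] tipz 8.6 rot [-1.7995e+02  1.0000e-02  8.8340e+01] F(bed) [-3.49  0.46] Fz 1.22 w 48.2
xyz cm [ 5.31  0.01 -0.04] twist [-0.05  0.01 -0.03]
```

Request:
servo_tool(plan=[{"xyz":[0.3,0,0],"twist":[0,0,0],"jaw":0.45},{"xyz":[0.6,0,0],"twist":[0,0,0],"jaw":0.45},{"xyz":[0.9,0,0],"twist":[0,0,0],"jaw":0.45},{"xyz":[1.2,0,0],"twist":[0,0,0],"jaw":0.45},{"xyz":[1.5,0,0],"twist":[0,0,0],"jaw":0.45},{"xyz":[1.8,0,0],"twist":[0,0,0],"jaw":0.45},{"xyz":[2.1,0,0],"twist":[0,0,0],"jaw":0.45},{"xyz":[2.4,0,0],"twist":[0,0,0],"jaw":0.45},{"xyz":[2.7,0,0],"twist":[0,0,0],"jaw":0.45},{"xyz":[3.0,0,0],"twist":[0,0,0],"jaw":0.45}])

```text
time_s: 6.78
tool_pos: [0.5105, -0.0854, 0.1906]
tool_rot: [-180.0, 0.0, 88.3]
force: [0.4, -5.1, 1.8]
grip_width: 0.0479
grasp_force: 2.5
```

Request:
servo_tool(plan=[{"xyz":[0.3,0,-0.03],"twist":[0,0,0],"jaw":0.45},{"xyz":[0.6,0,-0.06],"twist":[0,0,0],"jaw":0.45},{"xyz":[0.9,0,-0.09],"twist":[0,0,0],"jaw":0.45},{"xyz":[1.2,0,-0.12],"twist":[0,0,0],"jaw":0.45},{"xyz":[1.5,0,-0.16],"twist":[0,0,0],"jaw":0.45},{"xyz":[1.8,0,-0.2],"twist":[0,0,0],"jaw":0.45},{"xyz":[2.1,0,-0.24],"twist":[0,0,0],"jaw":0.45},{"xyz":[2.4,0,-0.28],"twist":[0,0,0],"jaw":0.45},{"xyz":[2.7,0,-0.32],"twist":[0,0,0],"jaw":0.45},{"xyz":[3.0,0,-0.36],"twist":[0,0,0],"jaw":0.45}])

```text
time_s: 7.62
tool_pos: [0.5116, -0.0549, 0.1944]
tool_rot: [-180.0, 0.0, 88.3]
force: [0.2, -4.3, -1.8]
grip_width: 0.0477
grasp_force: 2.1
```

```bash
python3 look.py a3
```

```text
t 7.62 bed xy [-133.3   -6.1] tipz 12.4 rot [-1.7999e+02  1.0000e-02  8.8320e+01] F(bed) [-4.28 -0.33] Fz -1.76 w 47.7
```

View pics/a3.png

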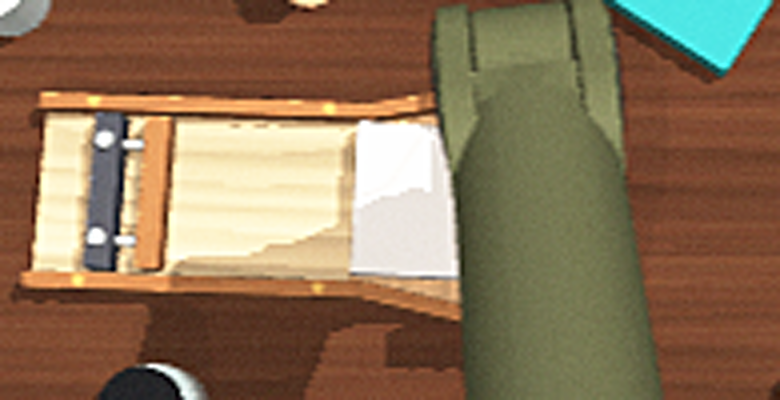

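```bash
python3 -c "
from h import *
c=pickle.load(open('a3.pkl','rb'))
for p in [(357,121.5),(350,274)]: print(L(bed,[back(c,np.array([130+(p[0]-1.5)/4,175+(p[1]-1.5)/4]),.040)])*1000)"
```

```text
[[ -1.52075492 -54.31124113]]
[[-2.8588126  55.58000794]]
```

Request:
servo_tool(plan=[{"xyz":[0.3,0,-0.04],"twist":[0,0,0],"jaw":0.45},{"xyz":[0.6,0,-0.08],"twist":[0,0,0],"jaw":0.45},{"xyz":[0.9,0,-0.12],"twist":[0,0,0],"jaw":0.45},{"xyz":[1.2,0,-0.16],"twist":[0,0,0],"jaw":0.45},{"xyz":[1.5,0,-0.2],"twist":[0,0,0],"jaw":0.45},{"xyz":[1.8,0,-0.24],"twist":[0,0,0],"jaw":0.45},{"xyz":[2.1,0,-0.28],"twist":[0,0,0],"jaw":0.45},{"xyz":[2.4,0,-0.32],"twist":[0,0,0],"jaw":0.45},{"xyz":[2.7,0,-0.36],"twist":[0,0,0],"jaw":0.45},{"xyz":[3.0,0,-0.4],"twist":[0,0,0],"jaw":0.45}])

```text
time_s: 8.5
tool_pos: [0.5127, -0.0251, 0.1986]
tool_rot: [180.0, 0.0, 88.3]
force: [-0.7, -5.3, 0.5]
grip_width: 0.0477
grasp_force: 2.8
```

Request:
servo_tool(plan=[{"xyz":[0.3,0,-0.04],"twist":[0,0,0],"jaw":0.45},{"xyz":[0.6,0,-0.08],"twist":[0,0,0],"jaw":0.45},{"xyz":[0.9,0,-0.12],"twist":[0,0,0],"jaw":0.45},{"xyz":[1.2,0,-0.16],"twist":[0,0,0],"jaw":0.45},{"xyz":[1.5,0,-0.2],"twist":[0,0,0],"jaw":0.45},{"xyz":[1.8,0,-0.24],"twist":[0,0,0],"jaw":0.45},{"xyz":[2.1,0,-0.28],"twist":[0,0,0],"jaw":0.45},{"xyz":[2.4,0,-0.32],"twist":[0,0,0],"jaw":0.45},{"xyz":[2.7,0,-0.36],"twist":[0,0,0],"jaw":0.45},{"xyz":[3.0,0,-0.4],"twist":[0,0,0],"jaw":0.45}])

```text
time_s: 9.33
tool_pos: [0.5137, 0.0045, 0.2029]
tool_rot: [180.0, 0.1, 88.3]
force: [-0.1, -6.3, 2.5]
grip_width: 0.0476
grasp_force: 3.4
```

```bash
python3 -c "
from h import *
to(-43,-6,24)"
```

```text
t 9.33 bed xy [-73.9  -6.5] tipz 20.9 rot [1.7996e+02 8.0000e-02 8.8300e+01] F(bed) [-6.3  -0.08] Fz 2.48 w 47.6
xyz cm [ 3.09 -0.05 -0.32] twist [ 0.04  0.08 -0.07]
```

Request:
servo_tool(plan=[{"xyz":[0.2,0,-0.03],"twist":[0,0,0],"jaw":0.45},{"xyz":[0.4,0,-0.06],"twist":[0,0,0],"jaw":0.45},{"xyz":[0.6,0,-0.09],"twist":[0,0,0],"jaw":0.45},{"xyz":[0.9,0,-0.12],"twist":[0,0,0],"jaw":0.45},{"xyz":[1.2,0,-0.15],"twist":[0,0,0],"jaw":0.45},{"xyz":[1.5,0,-0.18],"twist":[0,0,0],"jaw":0.45},{"xyz":[1.8,0,-0.21],"twist":[0,0,0],"jaw":0.45},{"xyz":[2.1,0,-0.24],"twist":[0,0,0],"jaw":0.45},{"xyz":[2.4,0,-0.27],"twist":[0,0,0],"jaw":0.45},{"xyz":[2.7,0,-0.3],"twist":[0,0,0],"jaw":0.45}])

```text
time_s: 10.17
tool_pos: [0.5139, 0.0327, 0.2052]
tool_rot: [-180.0, -0.0, 88.4]
force: [0.4, -3.5, -1.8]
grip_width: 0.0479
grasp_force: 1.4
```

```bash
python3 look.py a4
```

```text
t 10.17 bed xy [-45.7  -5.9] tipz 23.2 rot [-1.7996e+02 -2.0000e-02  8.8360e+01] F(bed) [-3.51 -0.55] Fz -1.78 w 47.9
```

View pics/a4.png

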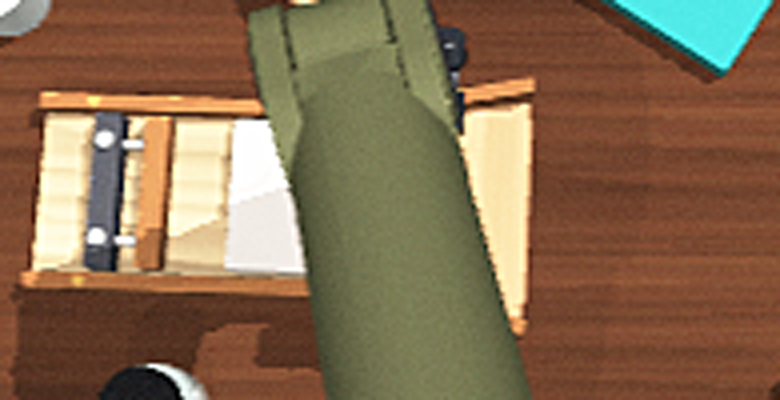

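The slab has tipped over the lip. Its front edge is at (232,118)–(227,270), about 45 mm short of the jaw.

Request:
servo_tool(plan=[{"xyz":[0.3,0,0],"twist":[0,0,0],"jaw":0.45},{"xyz":[0.6,0,0],"twist":[0,0,0],"jaw":0.45},{"xyz":[0.9,0,0],"twist":[0,0,0],"jaw":0.45},{"xyz":[1.2,0,0],"twist":[0,0,0],"jaw":0.45},{"xyz":[1.5,0,0],"twist":[0,0,0],"jaw":0.45},{"xyz":[1.8,0,0],"twist":[0,0,0],"jaw":0.45},{"xyz":[2.1,0,0],"twist":[0,0,0],"jaw":0.45},{"xyz":[2.4,0,0],"twist":[0,0,0],"jaw":0.45},{"xyz":[2.7,0,0],"twist":[0,0,0],"jaw":0.45},{"xyz":[2.9,0,0],"twist":[0,0,0],"jaw":0.45}])

```text
time_s: 11.05
tool_pos: [0.515, 0.0614, 0.2053]
tool_rot: [-180.0, -0.0, 88.3]
force: [0.2, -3.3, -1.9]
grip_width: 0.048
grasp_force: 1.5
```

```bash
python3 -c "
from h import *
to(-7,-6,24)"
```

```text
t 11.05 bed xy [-17.   -6.2] tipz 23.3 rot [-1.800e+02 -1.000e-02  8.834e+01] F(bed) [-3.33 -0.28] Fz -1.88 w 48.0
xyz cm [ 1.   -0.02 -0.07] twist [-0.   -0.01 -0.03]
```

Request:
servo_tool(plan=[{"xyz":[0.1,0,0],"twist":[0,0,0],"jaw":0.45},{"xyz":[0.2,0,0],"twist":[0,0,0],"jaw":0.45},{"xyz":[0.3,0,0],"twist":[0,0,0],"jaw":0.45},{"xyz":[0.4,0,0],"twist":[0,0,0],"jaw":0.45},{"xyz":[0.5,0,0],"twist":[0,0,0],"jaw":0.45},{"xyz":[0.6,0,0],"twist":[0,0,0],"jaw":0.45},{"xyz":[0.7,0,0],"twist":[0,0,0],"jaw":0.45},{"xyz":[0.8,0,0],"twist":[0,0,0],"jaw":0.45},{"xyz":[0.9,0,0],"twist":[0,0,0],"jaw":0.45},{"xyz":[1.0,0,0],"twist":[0,0,0],"jaw":0.45}])

```text
time_s: 11.88
tool_pos: [0.5154, 0.0709, 0.2054]
tool_rot: [180.0, 0.0, 88.3]
force: [-0.7, -3.1, -0.8]
grip_width: 0.048
grasp_force: 1.7
```

Request:
servo_tool(plan=[{"xyz":[0.08,0,0],"twist":[0,0,0],"jaw":0.45},{"xyz":[0.16,0,0],"twist":[0,0,0],"jaw":0.45},{"xyz":[0.24,0,0],"twist":[0,0,0],"jaw":0.45},{"xyz":[0.32,0,0],"twist":[0,0,0],"jaw":0.45},{"xyz":[0.4,0,0],"twist":[0,0,0],"jaw":0.45},{"xyz":[0.4,0,0],"twist":[0,0,0],"jaw":0.45},{"xyz":[0.4,0,0],"twist":[0,0,0],"jaw":0.45}])

```text
time_s: 12.47
tool_pos: [0.5155, 0.0751, 0.2053]
tool_rot: [180.0, -0.0, 88.3]
force: [-0.3, -1.5, -1.0]
grip_width: 0.0478
grasp_force: 1.4
```

```bash
python3 look.py a5
```

```text
t 12.47 bed xy [-3.3 -6.2] tipz 23.3 rot [ 1.800e+02 -2.000e-02  8.833e+01] F(bed) [-1.55  0.24] Fz -0.99 w 47.8
```

View pics/a5.png

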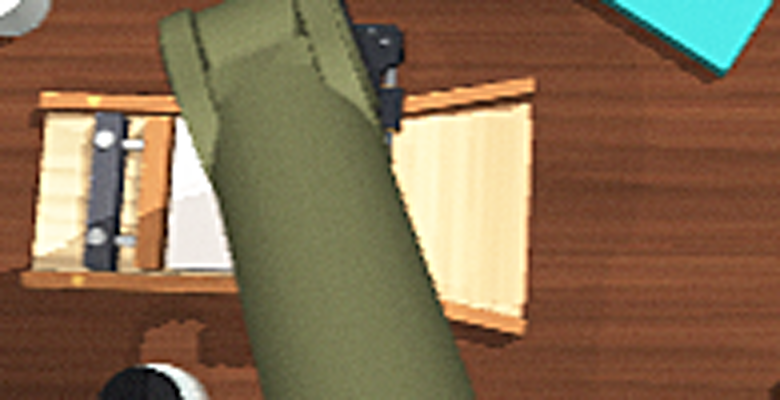

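Request:
servo_tool(plan=[{"xyz":[0.06,0,0],"twist":[0,0,0],"jaw":0.45},{"xyz":[0.12,0,0],"twist":[0,0,0],"jaw":0.45},{"xyz":[0.18,0,0],"twist":[0,0,0],"jaw":0.45},{"xyz":[0.24,0,0],"twist":[0,0,0],"jaw":0.45},{"xyz":[0.3,0,0],"twist":[0,0,0],"jaw":0.45},{"xyz":[0.3,0,0],"twist":[0,0,0],"jaw":0.45}])

```text
time_s: 13.02
tool_pos: [0.5156, 0.078, 0.2053]
tool_rot: [180.0, -0.0, 88.3]
force: [-0.1, -4.1, -0.1]
grip_width: 0.0479
grasp_force: 1.6
```

Request:
servo_tool(plan=[{"xyz":[0.05,0,0],"twist":[0,0,0],"jaw":0.45},{"xyz":[0.1,0,0],"twist":[0,0,0],"jaw":0.45},{"xyz":[0.15,0,0],"twist":[0,0,0],"jaw":0.45}])

```text
time_s: 13.27
tool_pos: [0.5156, 0.0794, 0.2053]
tool_rot: [-180.0, 0.0, 88.3]
force: [-0.4, -3.9, 0.0]
grip_width: 0.0481
grasp_force: 1.9
```

```bash
python3 -c "
from h import *
st()"
```

```text
t 13.27 bed xy [ 1.  -6.2] tipz 23.3 rot [-1.800e+02  1.000e-02  8.832e+01] F(bed) [-3.87  0.26] Fz 0.04 w 48.1
```

Request:
servo_tool(plan=[{"xyz":[0.05,0,0],"twist":[0,0,0],"jaw":0.45},{"xyz":[0.1,0,0],"twist":[0,0,0],"jaw":0.45},{"xyz":[0.1,0,0],"twist":[0,0,0],"jaw":0.45}])

```text
time_s: 13.52
tool_pos: [0.5157, 0.0797, 0.2054]
tool_rot: [-180.0, 0.1, 88.3]
force: [-1.6, -5.0, 0.7]
grip_width: 0.0478
grasp_force: 2.8
```

Request:
servo_tool(plan=[{"xyz":[0.05,0,0],"twist":[0,0,0],"jaw":0.45},{"xyz":[0.1,0,0],"twist":[0,0,0],"jaw":0.45},{"xyz":[0.1,0,0],"twist":[0,0,0],"jaw":0.45}])

```text
time_s: 13.77
tool_pos: [0.5157, 0.08, 0.2053]
tool_rot: [-180.0, 0.2, 88.3]
force: [-1.3, -7.9, 1.0]
grip_width: 0.048
grasp_force: 3.7
```

Request:
servo_tool(plan=[{"xyz":[0.05,0,0],"twist":[0,0,0],"jaw":0.45},{"xyz":[0.1,0,0],"twist":[0,0,0],"jaw":0.45},{"xyz":[0.1,0,0],"twist":[0,0,0],"jaw":0.45}])

```text
time_s: 14.02
tool_pos: [0.5158, 0.0803, 0.2053]
tool_rot: [-180.0, 0.2, 88.3]
force: [-1.6, -9.4, 2.6]
grip_width: 0.0479
grasp_force: 4.5
```

Contact with the jaw came at about y = 0.0795. The force is rising by about 2.5 N per commanded mm, so I'll keep the steps small.

Request:
servo_tool(plan=[{"xyz":[0.05,0,0],"twist":[0,0,0],"jaw":0.45},{"xyz":[0.1,0,0],"twist":[0,0,0],"jaw":0.45},{"xyz":[0.1,0,0],"twist":[0,0,0],"jaw":0.45}])

```text
time_s: 14.27
tool_pos: [0.5158, 0.0805, 0.2053]
tool_rot: [-179.9, 0.3, 88.2]
force: [-1.2, -11.0, 3.0]
grip_width: 0.0476
grasp_force: 5.4
```

Request:
servo_tool(plan=[{"xyz":[0.05,0,0],"twist":[0,0,0],"jaw":0.45},{"xyz":[0.1,0,0],"twist":[0,0,0],"jaw":0.45},{"xyz":[0.1,0,0],"twist":[0,0,0],"jaw":0.45}])

```text
time_s: 14.52
tool_pos: [0.5158, 0.0808, 0.2053]
tool_rot: [-179.9, 0.4, 88.2]
force: [-1.5, -12.4, 2.6]
grip_width: 0.0479
grasp_force: 6.3
```

Request:
servo_tool(plan=[{"xyz":[0.05,0,0],"twist":[0,0,0],"jaw":0.45},{"xyz":[0.1,0,0],"twist":[0,0,0],"jaw":0.45},{"xyz":[0.1,0,0],"twist":[0,0,0],"jaw":0.45}])

```text
time_s: 14.77
tool_pos: [0.5159, 0.0816, 0.2053]
tool_rot: [-179.9, 0.4, 88.2]
force: [-1.3, -13.2, 4.4]
grip_width: 0.0479
grasp_force: 6.6
```

Request:
servo_tool(plan=[{"xyz":[0.05,0,0],"twist":[0,0,0],"jaw":0.45},{"xyz":[0.1,0,0],"twist":[0,0,0],"jaw":0.45},{"xyz":[0.1,0,0],"twist":[0,0,0],"jaw":0.45}])

```text
time_s: 15.02
tool_pos: [0.5159, 0.0826, 0.2053]
tool_rot: [-179.9, 0.4, 88.2]
force: [-0.8, -12.4, 3.1]
grip_width: 0.0481
grasp_force: 6.6
```

Request:
servo_tool(plan=[{"xyz":[0.05,0,0],"twist":[0,0,0],"jaw":0.45},{"xyz":[0.1,0,0],"twist":[0,0,0],"jaw":0.45},{"xyz":[0.1,0,0],"twist":[0,0,0],"jaw":0.45}])

```text
time_s: 15.27
tool_pos: [0.516, 0.0835, 0.2053]
tool_rot: [-179.9, 0.4, 88.2]
force: [-0.4, -13.3, 3.9]
grip_width: 0.048
grasp_force: 6.6
```

```bash
cat > jaw.py <<'E'
# jaw shift along image columns against the picture a4: register the strip holding the jaw board
from h import *
from cell import env
o=st(); a=pickle.load(open("a4.pkl","rb"))["img"]; b=env.read_camera("top")["img"]
for r0,r1 in((206,211),(211,220),(220,230),(230,239)):
    f=lambda im:im[r0:r1,135:200].astype(float).mean(0)   # (cols,3)
    A,B=f(a),f(b); x=np.arange(len(A)); 
    # board front-edge / back-edge: reddish board vs. grey & pale floor -> centroid of saturation R-B
    s=lambda v:np.clip((v[:,0]-v[:,2])/(v[:,0]+1),0,1)
    print(r0,"A",s(A)[22:46].round(2).tolist()); print("    B",s(B)[22:46].round(2).tolist())
E
python3 jaw.py
```

```text
t 15.27 bed xy [ 5.1 -6.5] tipz 23.3 rot [-179.93    0.39   88.21] F(bed) [-1.334e+01 -1.000e-02] Fz 3.92 w 48.0
206 A [0.0, 0.0, 0.0, 0.0, 0.0, 0.28, 0.2, 0.21, 0.27, 0.54, 0.58, 0.57, 0.57, 0.57, 0.57, 0.66, 0.56, 0.28, 0.15, 0.18, 0.19, 0.18, 0.19, 0.18]
    B [0.0, 0.0, 0.0, 0.0, 0.0, 0.28, 0.23, 0.22, 0.51, 0.58, 0.57, 0.57, 0.57, 0.62, 0.31, 0.14, 0.27, 0.31, 0.3, 0.29, 0.29, 0.29, 0.29, 0.31]
211 A [0.0, 0.0, 0.0, 0.0, 0.26, 0.23, 0.27, 0.28, 0.42, 0.57, 0.57, 0.56, 0.56, 0.56, 0.63, 0.69, 0.37, 0.22, 0.21, 0.22, 0.22, 0.22, 0.22, 0.22]
    B [0.0, 0.0, 0.0, 0.0, 0.23, 0.3, 0.28, 0.41, 0.58, 0.57, 0.57, 0.57, 0.59, 0.67, 0.0, 0.0, 0.0, 0.05, 0.11, 0.2, 0.3, 0.31, 0.32, 0.31]
220 A [0.0, 0.0, 0.0, 0.23, 0.23, 0.26, 0.33, 0.43, 0.56, 0.57, 0.56, 0.57, 0.57, 0.61, 0.7, 0.42, 0.22, 0.17, 0.18, 0.19, 0.19, 0.18, 0.19, 0.19]
    B [0.0, 0.0, 0.0, 0.21, 0.34, 0.33, 0.41, 0.56, 0.58, 0.58, 0.57, 0.61, 0.7, 0.11, 0.01, 0.02, 0.03, 0.03, 0.03, 0.03, 0.04, 0.06, 0.11, 0.19]
230 A [0.0, 0.0, 0.0, 0.26, 0.21, 0.22, 0.28, 0.55, 0.6, 0.6, 0.6, 0.61, 0.61, 0.66, 0.54, 0.31, 0.22, 0.23, 0.25, 0.26, 0.27, 0.27, 0.29, 0.3]
    B [0.0, 0.0, 0.0, 0.27, 0.23, 0.28, 0.52, 0.63, 0.62, 0.61, 0.62, 0.72, 0.21, 0.04, 0.04, 0.05, 0.05, 0.05, 0.05, 0.05, 0.05, 0.05, 0.04, 0.04]
```

The jaw has gone back about 2.7 mm, by image and TCP alike. Another 2 mm or so is needed.

Request:
servo_tool(plan=[{"xyz":[0.05,0,0],"twist":[0,0,0],"jaw":0.45},{"xyz":[0.1,0,0],"twist":[0,0,0],"jaw":0.45},{"xyz":[0.15,0,0],"twist":[0,0,0],"jaw":0.45},{"xyz":[0.2,0,0],"twist":[0,0,0],"jaw":0.45},{"xyz":[0.23,0,0],"twist":[0,0,0],"jaw":0.45},{"xyz":[0.23,0,0],"twist":[0,0,0],"jaw":0.45}])

```text
time_s: 15.82
tool_pos: [0.516, 0.0858, 0.2053]
tool_rot: [-179.9, 0.4, 88.2]
force: [-1.4, -13.8, 2.8]
grip_width: 0.0481
grasp_force: 6.6
```

```bash
python3 jaw.py | grep -E "^t|^2|B" | cut -c1-120; python3 -c "
from h import *
to(-60,-6,70)"|tail -1
```

```text
t 15.82 bed xy [ 7.4 -6.5] tipz 23.3 rot [-179.93    0.4    88.21] F(bed) [-13.79   0.97] Fz 2.81 w 48.1
206 A [0.0, 0.0, 0.0, 0.0, 0.0, 0.28, 0.2, 0.21, 0.27, 0.54, 0.58, 0.57, 0.57, 0.57, 0.57, 0.66, 0.56, 0.28, 0.15, 0.18,
    B [0.0, 0.0, 0.0, 0.0, 0.0, 0.27, 0.2, 0.46, 0.58, 0.57, 0.57, 0.57, 0.6, 0.44, 0.19, 0.26, 0.3, 0.3, 0.3, 0.29, 0.2
211 A [0.0, 0.0, 0.0, 0.0, 0.26, 0.23, 0.27, 0.28, 0.42, 0.57, 0.57, 0.56, 0.56, 0.56, 0.63, 0.69, 0.37, 0.22, 0.21, 0.2
    B [0.0, 0.0, 0.0, 0.0, 0.2, 0.29, 0.36, 0.55, 0.58, 0.56, 0.56, 0.57, 0.7, 0.04, 0.0, 0.01, 0.05, 0.13, 0.2, 0.29, 0
220 A [0.0, 0.0, 0.0, 0.23, 0.23, 0.26, 0.33, 0.43, 0.56, 0.57, 0.56, 0.57, 0.57, 0.61, 0.7, 0.42, 0.22, 0.17, 0.18, 0.1
    B [0.0, 0.0, 0.0, 0.15, 0.36, 0.37, 0.54, 0.58, 0.58, 0.58, 0.6, 0.68, 0.22, 0.01, 0.02, 0.03, 0.03, 0.03, 0.03, 0.0
230 A [0.0, 0.0, 0.0, 0.26, 0.21, 0.22, 0.28, 0.55, 0.6, 0.6, 0.6, 0.61, 0.61, 0.66, 0.54, 0.31, 0.22, 0.23, 0.25, 0.26,
    B [0.0, 0.0, 0.0, 0.25, 0.27, 0.47, 0.64, 0.62, 0.61, 0.62, 0.67, 0.37, 0.07, 0.03, 0.04, 0.04, 0.05, 0.05, 0.05, 0.
xyz cm [-6.78 -0.03 -4.62] twist [-0.07  0.4  -0.16]
```

The jaw is now about 5 mm back. Backing off and lifting away.

Request:
servo_tool(plan=[{"xyz":[-0.3,0,0],"twist":[0,0,0],"jaw":0.45},{"xyz":[-0.7,0,0],"twist":[0,0,0],"jaw":0.45},{"xyz":[-1.2,0,0],"twist":[0,0,0],"jaw":0.45},{"xyz":[-2,0,0],"twist":[0,0,0],"jaw":0.45},{"xyz":[-3,0,-0.5],"twist":[0,0,0],"jaw":0.45},{"xyz":[-4.5,0,-2],"twist":[0,0,0],"jaw":0.45},{"xyz":[-6.5,0,-4.5],"twist":[0,0,0],"jaw":0.45},{"xyz":[-9,0,-7.5],"twist":[0,0,0],"jaw":0.45},{"xyz":[-12,0,-10],"twist":[0,0,0],"jaw":0.45},{"xyz":[-15,0,-12],"twist":[0,0,0],"jaw":0.45}])

```text
time_s: 16.7
tool_pos: [0.5117, -0.0605, 0.3277]
tool_rot: [179.8, -0.0, 88.5]
force: [1.1, 0.3, 0.1]
grip_width: 0.0477
grasp_force: 0.0
```

Request:
servo_tool(plan=[{"xyz":[-4,0,0],"twist":[0,0,0],"jaw":0.45},{"xyz":[-8,0,0],"twist":[0,0,0],"jaw":0.45},{"xyz":[-12,0,0],"twist":[0,0,0],"jaw":0.45},{"xyz":[-14,0,0],"twist":[0,0,0],"jaw":0.45},{"xyz":[-14,0,0],"twist":[0,0,0],"jaw":0.45},{"xyz":[-14,0,0],"twist":[0,0,0],"jaw":0.45}])

```text
time_s: 17.2
tool_pos: [0.5072, -0.2013, 0.3251]
tool_rot: [180.0, -0.1, 88.2]
force: [0.2, 0.6, 0.1]
grip_width: 0.0482
grasp_force: 0.0
```

```bash
python3 look.py a6
```

```text
t 17.20 bed xy [-279.9   -5.8] tipz 143.1 rot [ 1.7999e+02 -7.0000e-02  8.8170e+01] F(bed) [ 0.61 -0.14] Fz 0.10 w 48.2
```

View pics/a6.png

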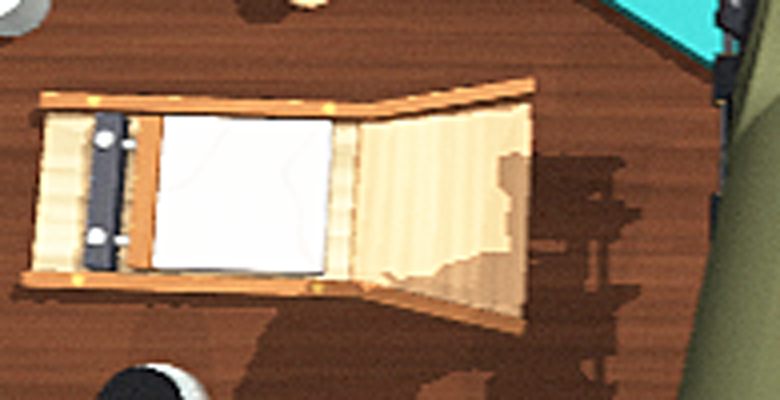

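The slab lies flat in the bed. Its rear edge, (332,121)–(324,273), is about 18 mm behind the lip, the jaw is about 5 mm back, and the arm is clear. Handing in.

```bash
python3 -c "
from cell import env
print(env.sign_off())"
```

```text
the job is handed in; nothing more can be done
None
```

The slab is over the lip and lying flat in the bed, the jaw is pressed back about 5 mm (measured by image and arm position), the arm is clear and the job is handed in at 17 s; the hand-in returned no verdict.

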